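Gauge a turned tool handle and hold it up level

ROBOT

A 7-joint arm with a two-finger parallel gripper is mounted at the origin on the work surface. World frame = base frame: x ahead of the robot, y to its left, z up, the work surface at z = 0. Lengths are in mm, angles in rad, forces in N, time in s.
With the tool pointing down it reaches from about 350 to 900 mm from the base axis. Payload 19.9 kg.
Tool frame: the origin (TCP) lies midway between the tips of the shut fingers; the grasp point (between the pads) lies 19 mm behind it; z points along the fingers, y is the line along which they close (so a half turn about z gives the same grasp; the last joint's range is limited). The gripper opens to 94 mm and grips with 3 to 60 N. Pads are 16 mm wide; open, the fingers measure 119 mm over their backs; the gripper's body (75 mm by 177 mm) begins 78 mm behind the grasp point.
Start: joints at [1.24, 0.417, -0.01, 1.614, 0.005, 1.111, -0.053], TCP at [178.594, -598.918, 205.425] pointing down, gripper open.
Joint ranges: [-2.81, 2.81], [-0.39, 2.02], [-1.27, 1.25], [0.06, 2.57], [-1.19, 4.33], [0.19, 2], [-2.82, 2.82]. Speed limits (rad/s): [1.89, 1.89, 2.39, 2.39, 3.01, 3.01, 3.01].

INTERFACE

Orientations are given as a 3x3 rotation matrix whose columns are the frame's x, y, z axes.
In Python, from bench import readout, cams, ticket, spotter gives the robot as it stands.
- The arm moves only by the tool arm_command, never from a script. Its argument "plan" is a list of rows, each a list of 3 entries, a list of its own where there are three numbers: the closure, from -1 (fully open) to 1 (shut), then the shift along the tool's x, y, z in cm, then the turn, a rotation vector about the tool's x, y, z in degrees. A call has exactly 5 rows; each row is the pose to reach, as a shift and turn from the pose commanded when the call began, along the tool's axes at that moment; what a row does not reach only later rows make up. A row lasts 1/8 s, in which the tool goes at most 62.5 mm and 10.7 degrees, less where a joint would pass 70% of its speed; a pose out of reach is approached as far as the arm can. A call with a gripper value outside its range is refused whole. The fingers move at their own pace and stop on an object; "newtons" is the grip in N (left out, the last holds). Time passes only in rows, so rows that repeat a pose let the fingers close, or fill a call up. It gives the time, the measured TCP pose, the force, the opening and the grip force at its end, in the units of the state.
- readout.get_obs(): the state, without advancing time (a new reading comes with each control period).
- cams.camera(name): name is "side" or "top" or "wrist"; returns the picture (400x640x3 uint8, red, green, blue); there is no depth.
- cams.camera_info(name): a dict with "mtx" (3x3 intrinsics, pixels), "R" (3x3) and "t" (3): a world point X has camera coordinates R X + t; the wrist camera has in their place "tool_from_camera" (4x4, takes a point from camera to tool coordinates, whose origin is the TCP and whose axes are the flange's). Camera axes: x right, y down, z forward; pixel columns grow to the right and rows downward; lengths in mm; the calibration is good to about 2 mm. A picture is of the moment at which its call begins: read the wrist's pose just before it. camera_info takes no time and is no camera call.
- ticket.close_job(): hands the job in; it is judged then, once.
Trained networks look in the newest picture that a camera, given by its name, has taken for a name from the list of things; names that differ only in an ending like _2 or _b are one class to them, and where a whole thing is asked for, a point or a joint stands for the part that bears it (a point fixed in the world has none). Each returns a list of dicts, best first, with "confidence" (0 to 1); they miss things now and then, are a little off and sometimes report something else, mostly with a low value. They report only what shows in the picture. A call takes as long as a camera call. They do not tell look-alikes from the thing itself.
- spotter.search_frame(camera, query): "rect" ([centre column, centre row, width, height] in pixels, round what is visible of it).
- spotter.pinpoint(camera, query): "at" ([column, row] in pixels: a listed point, or the origin of a listed thing).
The state is a dict: "clock": time; "q": joint angles; "qd": joint speeds; "tau": joint torques, N m; "tool_pos": TCP position; "tool_rot": TCP orientation; "force": force on the tool from outside, world axes, zero at the start; "moment": the same for the moment, N m; "width": finger opening in mm; "gripper_force": force on a finger pad.
Only numpy, scipy, OpenCV 4.12 (cv2) and the standard library are available. Lean on these libraries where they do the work, as an engineer would, in place of code of your own. Each camera call takes 0.05 s, during which the arm holds its last target. There are 200 camera calls.

TASK

Check the length of the turned wooden tool handle lying in the bench caliper: slide the caliper's jaw shut by its tab until it presses the handle firmly against the fixed anvil, then let go of the jaw and leave it at that reading. Then lift the handle straight up out of its rests and finish still holding it in the gripper, steady and level, about 10 cm above where it lay. Do not disturb the other things on the bench.

Things in the scene. Friction and masses are not known exactly. Their poses are not given: they have to be found in the camera images.
- caliper: bench length caliper, fixed: dark wooden board 100 x 330 x 18 mm (from y = -105 to +225 mm), steel rule bar along its middle (top at z 25 mm). Origin on the bench surface, straight under the balance point of the handle once that is against the anvil; z up, y along the rule from the anvil towards the sliding jaw, x across.
- rests (a point): point midway between the caliper's two aluminium V rests, 60 mm above the bench: the handle's axis runs through it along the caliper's y. The rests are 10 mm thick, at y = -48 and +48 mm from it, 52 mm wide (x), up to 58 mm high; the 86 mm between them is free for fingers, down to the rule bar.
- anvil (a point): centre of the flat contact face of the caliper's fixed steel anvil, at y = -70 mm in the caliper's frame, 60 mm above the bench, looking to +y. The anvil is 44 mm wide, its top 78 mm above the bench.
- jaw: sliding jaw of the caliper: a steel face plate 44 mm wide, 12 mm thick, top 78 mm above the bench, on a carriage behind it (+y) 45 mm high. Origin at bench height in the plane of the contact face, which looks to -y (caliper's frame) at the butt end of the handle.
- tab_top (a point): the middle of the top of the upright aluminium tab on the sliding jaw by which it is pushed: 10 mm thick along the slide (y), 24 mm wide (x), its top 125 mm above the bench, 45 mm behind the jaw's contact face (so towards +y). It stands free above the 78 mm high face plate and the 45 mm high carriage.
- jaw_travel (a joint): travel of the sliding jaw in m: 0 fully open (contact face at y = +145 mm in the caliper's frame), growing as it closes towards the anvil (-y), up to 0.100. It bears on the handle, pressed against the anvil, at 0.055. It slides against about 2 N of friction and stays where it is left.
- handle: turned tool handle, loose in the V rests: round rod 30 mm in diameter, 160 mm long, light wood with a flush brass ferrule on the last 30 mm; 70 to 140 g. Origin on its axis at the balance point; y along it: ferrule end at y = -70 mm (towards the anvil), butt at +90 mm (towards the jaw). Starts 4 to 15 mm short of the anvil, slides easily in the rests.
- wax_tin: a closed steel tin, 64 mm across, 50 mm high, beside the caliper, to be left alone. Origin under its centre.
- fob_blank: a loose flat wooden key-fob blank 35 x 70 x 12 mm beside the caliper, to be left alone. Origin under its centre.
- chisel: a carving tool with a dark wooden handle, 190 mm long, lying beside the caliper on the robot's side, to be left alone. Origin under its middle; it lies along its x axis.
Not all that is in view belongs to the job. What is shaped like the handle but blue or purple is not meant.

How it is judged (in metres and radians):
On the way, in this order (a step that is already met when the one before it is completed fails the run):
1. the jaw presses the handle against the anvil (contact force between jaw and handle above 1 N and y of handle in the frame of caliper below 0.003 m and value of joint jaw_travel between 0.051 and 0.059 m), for 0.05 s.
2. the handle is lifted clear of the caliper, the jaw left at its reading (contact force between handle and caliper below 0.05 N and height (world z) of handle above 0.11 m and value of joint jaw_travel between 0.051 and 0.059 m), for 0.2 s.
At the end, for the whole second after the job is handed in: Handle held in the fingers, clear of the caliper, its origin 130 to 250 mm above the bench (it lay at 60) and within 60 mm sideways of the caliper origin, axis within 0.15 rad of level, slower than 20 mm/s and 0.2 rad/s; jaw still at its reading (0.051 to 0.059) (contact force between handle and caliper below 0.05 N and height (world z) of handle between 0.13 and 0.25 m and value of joint jaw_travel between 0.051 and 0.059 m and horizontal distance between handle and caliper below 0.06 m and angle between handle's own y axis and vertical between 1.421 and 1.721 rad and linear speed of handle below 0.02 m/s and angular speed of handle below 0.2 rad/s and contact force between handle and the fingers above 0.5 N); the arm keeps its last pose, push and grip.
It fails at once if the wax tin is moved by more than 20 mm (distance of wax_tin from where it was at the start of the episode above 0.02 m).
It fails at once if the fob blank is moved by more than 20 mm (distance of fob_blank from where it was at the start of the episode above 0.02 m).
It fails at once if the chisel is moved by more than 20 mm (distance of chisel from where it was at the start of the episode above 0.02 m).
It also fails if it takes over 43 s, if anything falls off the work surface, if the arm or the gripper's body presses on something with over 40 N, if the wrist force passes 120 N, or if a joint passes its speed limit or range.

## Working session

There is one attempt and no reset: what is moved stays moved. The work goes in short steps, Python scripts to look and compute and a tool call to move; the robot and the scene stay as the last step left them, time stands still between calls to the robot, and variables do not carry over. Pictures are saved under pics/ and viewed, at most 10 in all, crops included, and the job is handed in when it is done.

Besides the shell and the picture viewer there is one more tool, called after ">>>" by a JSON object that holds its "fn" and its "kwargs". arm_command: Moves the arm, as the interface text tells. Its arguments: {"type":"object","properties":{"plan":{"type":"array","items":{"type":"array"}},"newtons":{"type":"number"}},"required":["plan"]}

```bash
mkdir -p pics
cat > h.py <<'E'
import numpy as np, cv2
from bench import readout, cams, ticket, spotter
def snap(c,f=None):
    im=cams.camera(c)
    if f: cv2.imwrite('pics/'+f,im[:,:,::-1])
    return im
def ray(c,px,obs=None):
    i=cams.camera_info(c);d=np.linalg.inv(np.array(i['mtx']))@np.array([px[0],px[1],1.])
    if c=='wrist':
        o=obs or readout.get_obs();T=np.array(i['tool_from_camera']);R=np.array(o['tool_rot']);p=np.array(o['tool_pos'])
        C=R@T[:3,3]+p;d=R@T[:3,:3]@d
    else:
        R=np.array(i['R']);C=-R.T@np.array(i['t']);d=R.T@d
    return C,d/np.linalg.norm(d)
def tri(rays):
    A=sum(np.eye(3)-np.outer(d,d) for C,d in rays);b=sum((np.eye(3)-np.outer(d,d))@C for C,d in rays)
    X=np.linalg.solve(A,b);return X,[round(float(np.linalg.norm(np.cross(X-C,d))),1) for C,d in rays]
def atz(r,z): C,d=r;return C+d*(z-C[2])/d[2]
E
python3 - <<'E'
from h import *
np.set_printoptions(precision=1,suppress=True)
a=snap('side','s.png');b=snap('top','t.png')
o=readout.get_obs();print(o['clock'],np.array(o['tool_rot']).round(3).tolist(),o['width'])
for c in('side','top'):
    for n in('tab_top','rests','anvil','handle','caliper','jaw','wax_tin','fob_blank','chisel'):
        r=spotter.pinpoint(c,n)
        print(c,n,[(np.round(x['at'],1).tolist(),round(x['confidence'],2)) for x in r[:3]])
cv2.imwrite('pics/st.png',np.vstack([cv2.resize(a,(480,300)),cv2.resize(b,(480,300))])[:,:,::-1])
E
```

```text
0.1 [[0.958, 0.286, -0.0], [0.286, -0.958, 0.001], [-0.0, -0.001, -1.0]] 94.05703388968787
side tab_top [([291.0, 221.4], 0.62)]
side rests [([327.5, 202.0], 0.74)]
side anvil [([340.9, 186.7], 0.56), ([252.6, 242.1], 0.56)]
side handle [([322.6, 204.2], 0.73), ([267.7, 342.5], 0.68), ([311.0, 162.0], 0.67)]
side caliper [([330.0, 227.1], 0.75)]
side jaw [([302.6, 252.8], 0.91), ([387.5, 246.4], 0.16)]
side wax_tin [([281.8, 209.0], 0.64)]
side fob_blank [([250.8, 240.8], 0.94)]
side chisel [([386.4, 245.0], 0.88), ([328.4, 202.9], 0.26)]
top tab_top [([263.3, 164.2], 0.67)]
top rests [([332.3, 192.2], 0.81)]
top anvil [([359.6, 205.5], 0.98)]
top handle [([434.6, 262.1], 0.96), ([441.3, 172.2], 0.93), ([329.8, 189.2], 0.91)]
top caliper [([332.5, 196.9], 0.88), ([260.7, 162.5], 0.55)]
top jaw [([286.2, 180.5], 0.97), ([300.8, 247.0], 0.51)]
top wax_tin [([355.4, 154.2], 0.74)]
top fob_blank [([303.2, 131.5], 0.55)]
top chisel [([300.7, 248.2], 0.79)]
```

View pics/s.png

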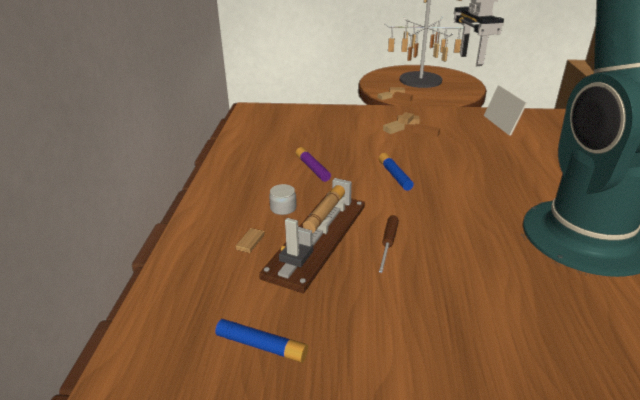

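View pics/t.png

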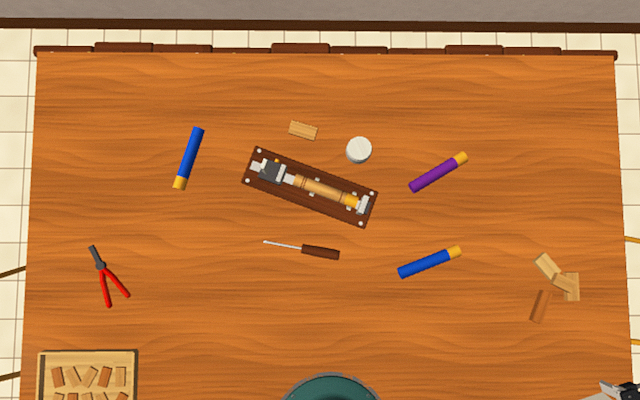

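The wooden handle with the brass ferrule lies in the caliper: top (329,189), side (323,204). The handle lookalikes are blue at top (190,158), blue at (430,262) and purple at (438,172), and all three lie loose. Only the light-wood one in the rests fits the description. The tab top is near top (263,164), side (291,221).

Run:
```python
from h import *
np.set_printoptions(precision=1,suppress=True)
P={'tab':((291,221.4),(263.3,164.2)),'rests':((327.5,202),(332.3,192.2)),'anvil':((340.9,186.7),(359.6,205.5)),'handle':((322.6,204.2),(329.8,189.2)),'caliper':((330,227.1),(332.5,196.9)),'jaw':((302.6,252.8),(286.2,180.5)),'tin':((281.8,209),(355.4,154.2)),'fob':((250.8,240.8),(303.2,131.5)),'chisel':((386.4,245),(300.7,248.2))}
H={'tab':125,'rests':60,'anvil':60,'handle':60}
for n,(s,t) in P.items():
    X,e=tri([ray('side',s),ray('top',t)]); z=H.get(n,0)
    print(n,X,e,'topz',atz(ray('top',t),z)[:2],'sidez',atz(ray('side',s),z)[:2])
a=cv2.imread('pics/s.png')[170:300,240:380];b=cv2.imread('pics/t.png')[120:250,230:390]
cv2.imwrite('pics/c.png',np.hstack([cv2.resize(a,None,fx=2.6,fy=2.6,interpolation=2),cv2.resize(b,None,fx=2.6,fy=2.6,interpolation=2)]))
```

```text
tab [636.  156.8 122.4] [0.2, 0.2] topz [635.4 156.6] sidez [635.6 160.4]
rests [577.5  -3.   65.3] [0.9, 0.9] topz [579.1  -3.3] sidez [577.1 -11. ]
anvil [547.9 -68.1  66.4] [1.4, 1.4] topz [547.  -68.7] sidez [549.6 -79. ]
handle [586.6   2.8  62.7] [0.6, 0.6] topz [586.3   2.7] sidez [587.4  -1.4]
caliper [573.   -6.8  -5.7] [1.9, 1.9] topz [574.2  -6.6] sidez [570.7   1.4]
jaw [618.4 109.9   9.2] [3.8, 3.8] topz [615.8 110.3] sidez [623.6  97.9]
tin [687.2 -65.3   0. ] [3.5, 3.5] topz [683.6 -65.4] sidez [690.9 -66.2]
fob [740.8  67.5   3.6] [0.3, 0.3] topz [742.   67.6] sidez [741.6  63. ]
chisel [445.7  73.1   9.8] [0.3, 0.3] topz [445.5  73.3] sidez [444.9  60.4]
```

View pics/c.png

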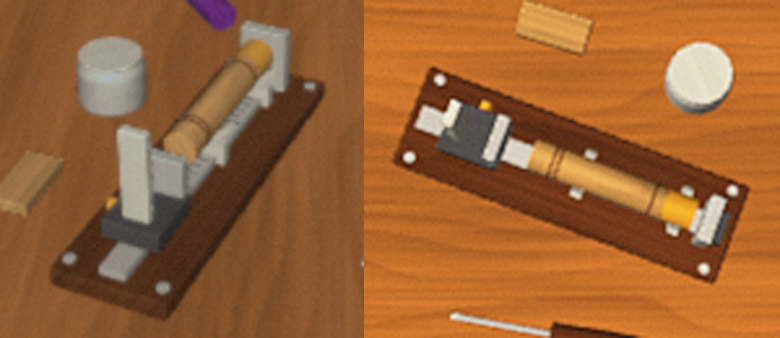

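The crop shows the handle of light wood with its brass ferrule towards the anvil, a small gap at both ends, and the tab free-standing behind the jaw. The jaw starts partly closed. Next I work out the move to a view from above.

```bash
cat >> h.py <<'E'
def go(target,u=None):
    """shift (cm) in tool axes and turn (deg about tool z) to target, tool x along u"""
    o=readout.get_obs();R=np.array(o['tool_rot']);p=np.array(o['tool_pos'])
    s=R.T@(np.array(target)-p)/10;out=[o['clock'],s.round(2).tolist()]
    if u is not None:
        u=np.array([u[0],u[1],0])/np.hypot(*u[:2]);z=[0,0,-1.];Rt=np.array([u,np.cross(z,u),z]).T
        out.append(np.degrees(cv2.Rodrigues(R.T@Rt)[0].ravel()).round(2).tolist())
    return out
E
python3 - <<'E'
from h import *
print(cams.camera_info('wrist')['tool_from_camera'])
print(go([600,40,300],(.352,.936)))
E
```

```text
[[ 1.05489901e-03 -9.69182431e-01 -2.46341842e-01  7.19690450e+01]
 [ 9.99999171e-01  1.20414750e-03 -4.55222968e-04  5.96073294e-01]
 [ 7.37826016e-04 -2.46341158e-01  9.69182898e-01 -1.78421988e+02]
 [ 0.00000000e+00  0.00000000e+00  0.00000000e+00  1.00000000e+00]]
[1.0, [58.64, -49.19, -9.45], [-0.01, -0.0, -52.79]]
```

>>> {"fn": "arm_command", "kwargs": {"plan": [[-1, [4.6, -3.9, -1.5], [0, 0, -10]], [-1, [9.2, -7.8, -3], [0, 0, -20]], [-1, [13.8, -11.7, -4.5], [0, 0, -30]], [-1, [18.4, -15.6, -6], [0, 0, -40]], [-1, [23, -19.5, -7.5], [0, 0, -50]]]}}

```text
clock: 1.62
tool_pos: [344.1, -344.6, 281.1]
tool_rot: [[0.392, 0.92, 0.0], [0.92, -0.392, -0.001], [-0.0, 0.0, -1.0]]
force: [0.9, -1.4, 0.5]
width: 94.1
gripper_force: 0.0
```

Run:
```python
from h import *
print(go([600,40,300],(.352,.936)))
```

```text
[1.625, [45.41, 8.48, -1.9], [0.02, 0.03, -2.46]]
```

>>> {"fn": "arm_command", "kwargs": {"plan": [[-1, [6, 1.1, -0.4], [0, 0, -1]], [-1, [12, 2.2, -0.8], [0, 0, -2]], [-1, [18, 3.3, -1.2], [0, 0, -2.5]], [-1, [24, 4.4, -1.6], [0, 0, -2.5]], [-1, [30, 5.5, -2], [0, 0, -2.5]]]}}

```text
clock: 2.25
tool_pos: [513.7, -91.2, 300.9]
tool_rot: [[0.357, 0.934, 0.001], [0.934, -0.357, -0.0], [-0.0, 0.001, -1.0]]
force: [1.2, -1.2, 0.5]
width: 93.6
gripper_force: 0.0
```

>>> {"fn": "arm_command", "kwargs": {"plan": [[1, [6, 1.1, 0], [0, 0, 0]], [1, [11, 1.9, 0], [0, 0, 0]], [1, [15, 2.4, 0], [0, 0, 0]], [1, [15, 2.4, 0], [0, 0, 0]], [1, [15, 2.4, 0], [0, 0, 0]]], "newtons": 10}}

```text
clock: 2.88
tool_pos: [588.7, 38.2, 300.3]
tool_rot: [[0.357, 0.934, -0.0], [0.934, -0.357, -0.0], [-0.0, -0.0, -1.0]]
force: [-0.0, 0.4, 0.6]
width: 47.1
gripper_force: 0.0
```

Run:
```python
from h import *
np.set_printoptions(precision=1,suppress=True)
o=readout.get_obs();print(o['clock'],o['tool_pos'],o['force'],o['width'])
snap('wrist','w1.png')
for n in('tab_top','rests','anvil','handle','jaw','caliper'):
    r=spotter.pinpoint('wrist',n); z={'jaw':0,'caliper':0,'tab_top':125}.get(n,60)
    print(n,[(np.round(x['at'],1).tolist(),round(x['confidence'],2),atz(ray('wrist',x['at'],o),z)) for x in r[:3]])
```

```text
2.875 [588.7  38.2 300.3] [-0.   0.4  0.6] 47.11500238388888
tab_top [([320.3, 75.5], 0.96, array([638.2, 157.5, 125. ]))]
rests [([321.6, 203.6], 0.78, array([578.2,  -8.6,  60. ]))]
anvil [([322.7, 242.1], 0.57, array([556.9, -70.2,  60. ]))]
handle [([292.5, 337.5], 0.95, array([ 441.3, -223.7,   60. ])), ([317.7, 197.4], 0.75, array([576.1,   3. ,  60. ])), ([322.9, 79.9], 0.54, array([643.9, 160.5,  60. ]))]
jaw [([322.5, 116.9], 0.75, array([627.3, 115. ,   0. ]))]
caliper [([319.4, 77.1], 0.6, array([644.3, 174.5,   0. ])), ([321.0, 194.5], 0.57, array([577.9,  -8.6,   0. ]))]
```

View pics/w1.png

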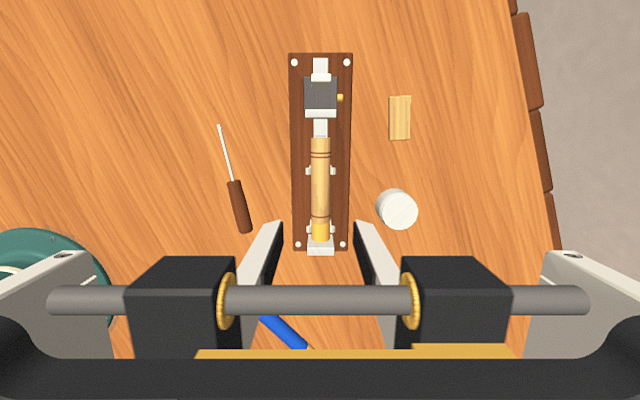

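The wrist view shows the caliper upright in the picture: the tab top at (320,76), the handle from (320,138) to (320,240), the anvil at (321,245), and board screws near (294,62), (347,62), (297,244) and (343,244). I use the screws to refine the axis, then measure the way to the tab.

Run:
```python
from h import *
np.set_printoptions(precision=1,suppress=True)
o=readout.get_obs()
im=cv2.imread('pics/w1.png')
g=[(294,62),(347,62),(297,244),(343,244)];B=[]
for x,y in g:
    w=im[y-8:y+9,x-8:x+9].min(2).astype(float);m=np.where(w>130,w,0);yy,xx=np.mgrid[-8:9,-8:9]
    c=(x+(m*xx).sum()/m.sum(),y+(m*yy).sum()/m.sum());B.append(atz(ray('wrist',c,o),19));print(np.round(c,1),B[-1])
a=(B[0]+B[1])/2;b=(B[2]+B[3])/2;u=(a-b)/np.linalg.norm(a-b);print('u',u,np.linalg.norm(a-b),'mid',(a+b)/2,'origin',(a+b)/2-60*u, np.linalg.norm(B[0]-B[1]))
r=spotter.pinpoint('wrist','tab_top');T,e=tri([ray('wrist',r[0]['at'],o),ray('side',(291,221.4)),ray('top',(263.3,164.2))]);print('tab',T,e)
r2=[ray('wrist',(321.6,203.6),o),ray('side',(327.5,202)),ray('top',(332.3,192.2))];X,e=tri(r2);print('rests',X,e)
print('lat/along tab from rests',(T-X)@u,(T-X)@np.array([u[1],-u[0],0]))
bh=T+30*u
print(go([bh[0],bh[1],220],u)); print('now x force',o['force'],o['width'])
```

```text
[293.9  61.9] [614.6 205.7  19. ]
[346.2  61.7] [689.4 177.5  19. ]
[297.6 243.8] [508.1 -74.4  19. ]
[342.2 243.6] [ 583.  -102.7   19. ]
u [ 0.4  0.9 -0. ] 299.72911455532727 mid [598.8  51.5  19. ] origin [577.5  -4.5  19. ] 79.92104546259033
tab [636.9 157.3 122.6] [1.9, 0.7, 1.1]
rests [578.   -5.   64.5] [2.4, 1.4, 2.0]
lat/along tab from rests 172.62590252643903 -2.6371370913708367
[3.275, [15.83, 0.23, 8.06], [0.01, 0.0, -0.13]]
now x force [ 0.4  0.2 -0.6] 19.238295095306967
```

>>> {"fn": "arm_command", "kwargs": {"plan": [[1, [6, 0.2, 0], [0, 0, 0]], [1, [12, 0.4, 1], [0, 0, 0]], [1, [15.8, 0.4, 5], [0, 0, 0]], [1, [15.8, 0.4, 11], [0, 0, 0]], [1, [15.8, 0.4, 15], [0, 0, 0]]]}}

```text
clock: 3.9
tool_pos: [648.0, 185.0, 147.6]
tool_rot: [[0.356, 0.934, -0.002], [0.934, -0.356, -0.0], [-0.001, -0.002, -1.0]]
force: [0.5, -0.8, -0.3]
width: 0.5
gripper_force: 0.0
```

Run:
```python
from h import *
np.set_printoptions(precision=1,suppress=True)
o=readout.get_obs();p=np.array(o['tool_pos']);u=np.array([.3553,.9347]);d=p[:2]-[577.5,-4.5]
print(o['clock'],p,'along',d@u,'lat',d@[u[1],-u[0]],o['force'],o['width'])
a=snap('side');b=snap('wrist')
cv2.imwrite('pics/d.png',np.hstack([cv2.resize(a[130:300,220:400],None,fx=2.3,fy=2.3),cv2.resize(b,None,fx=.6,fy=.6)[:, :].copy() if 0 else cv2.resize(b[:,200:440],(235,391))])[:,:,::-1])
```

```text
3.9 [648.  185.  147.6] along 202.1835194692291 lat -1.399926743163602 [ 0.5 -0.8 -0.3] 0.4670224633662946
```

View pics/d.png

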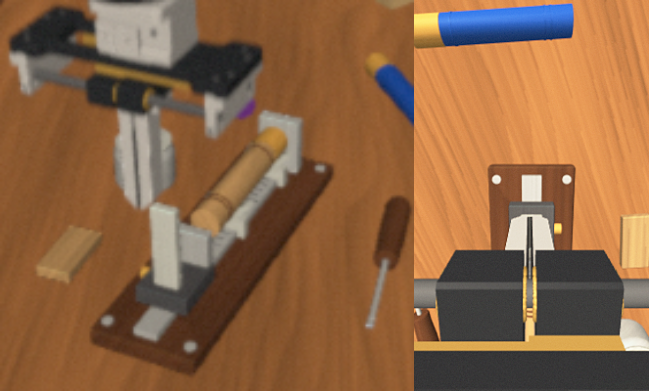

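Run:
```python
from h import *
o=readout.get_obs();p=np.array(o['tool_pos'])
i=cams.camera_info('side')
for n,X in(('tcp',p),('tab',[636.9,157.3,125]),('tcp at 90',p-[0,0,58])):
    c=np.array(i['mtx'])@(np.array(i['R'])@X+np.array(i['t']));print(n,c[:2]/c[2])
```

```text
tcp [282.82164054 219.08973532]
tab [290.53176166 220.42061248]
tcp at 90 [284.36274373 244.34098695]
```

The side crop shows the shut fingertips at about pixel (281,220), which agrees with the projection of the TCP 30 mm behind the tab. Now I go down behind it and start pushing.

>>> {"fn": "arm_command", "kwargs": {"plan": [[1, [0, 0.1, 3], [0, 0, 0]], [1, [0, 0.1, 5.5], [0, 0, 0]], [1, [0, 0.1, 5.5], [0, 0, 0]], [1, [-0.5, 0.1, 5.5], [0, 0, 0]], [1, [-1, 0.1, 5.5], [0, 0, 0]]]}}

```text
clock: 4.62
tool_pos: [646.9, 175.0, 97.1]
tool_rot: [[0.357, 0.934, 0.002], [0.934, -0.357, 0.0], [0.001, 0.002, -1.0]]
force: [0.3, -0.7, -0.1]
width: 0.7
gripper_force: 0.0
```

>>> {"fn": "arm_command", "kwargs": {"plan": [[1, [-0.5, 0, 0], [0, 0, 0]], [1, [-1, 0, 0], [0, 0, 0]], [1, [-1.5, 0, 0], [0, 0, 0]], [1, [-2, 0, 0], [0, 0, 0]], [1, [-2, 0, 0], [0, 0, 0]]]}}

```text
clock: 5.25
tool_pos: [638.9, 155.9, 95.3]
tool_rot: [[0.357, 0.934, -0.0], [0.934, -0.357, -0.0], [-0.001, -0.0, -1.0]]
force: [-0.1, -0.4, 0.2]
width: 0.2
gripper_force: 0.0
```

Run:
```python
from h import *
np.set_printoptions(precision=1,suppress=True)
o=readout.get_obs();print(o['force'])
a=snap('side');b=snap('top')
P=[]
for c in('side','top'):
    r=spotter.pinpoint(c,'tab_top');print(c,r[:2])
    if r:P.append(ray(c,r[0]['at']))
    r=spotter.pinpoint(c,'jaw');print(c,r[:1])
if len(P)==2:
    X,e=tri(P);print(X,e,(X[:2]-[577.5,-4.5])@[.3553,.9347])
cv2.imwrite('pics/e.png',np.hstack([cv2.resize(a[150:290,230:370],(420,420)),cv2.resize(b[120:240,230:350],(380,420))])[:,:,::-1])
```

```text
[-0.1 -0.4  0.2]
side [{'at': [292.6, 219.6], 'confidence': 0.69}, {'at': [342.1, 185.0], 'confidence': 0.37}]
side [{'at': [304.9, 253.8], 'confidence': 0.59}]
top [{'at': [334.0, 190.4], 'confidence': 0.47}, {'at': [300.6, 130.4], 'confidence': 0.38}]
top []
[623.6  -8.1   8.3] [33.7, 33.7] 13.050119757261026
```

View pics/e.png

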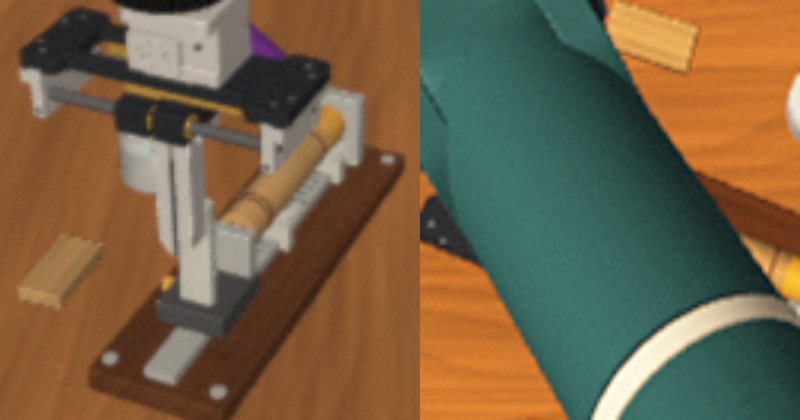

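Run:
```python
from h import *
np.set_printoptions(precision=1,suppress=True)
i=cams.camera_info('side');R=np.array(i['R']);t=np.array(i['t']);print('cam',-R.T@t)
def pr(X):
    c=np.array(i['mtx'])@(R@X+t);c=c[:2]/c[2];return c,(c-[230,150])*3
u=np.array([.3553,.9347,0]);v=np.array([.9347,-.3553,0]);O=np.array([577.5,-4.5,0])
p=np.array(readout.get_obs()['tool_pos']);print('along',(p-O)@u,'lat',(p-O)@v)
for s in(-12,12):print('finger tip lat',s,pr(p+s*v),'up50',pr(p+s*v+[0,0,50])[1])
for a in(158,173,190):
    for s in(-12,12):print('tab',a,s,pr(O+a*u+s*v+[0,0,125])[1],'base',pr(O+a*u+s*v+[0,0,45])[1])
```

```text
cam [521.  915.7 660.6]
along 172.43181652899852 lat 0.26427481866034175
finger tip lat -12 (array([295.7, 234.4]), array([197. , 253.1])) up50 [194.1 188.3]
finger tip lat 12 (array([284.6, 231.3]), array([163.9, 244. ])) up50 [160.  179.4]
tab 158 -12 [206.2 203.1] base [210.1 302.2]
tab 158 12 [172.8 194.4] base [178.1 293. ]
tab 173 -12 [195.3 215.6] base [199.7 315.3]
tab 173 12 [161.6 206.6] base [167.5 305.8]
tab 190 -12 [182.6 230. ] base [187.7 330.4]
tab 190 12 [148.5 220.8] base [155.1 320.7]
```

The tab in the side crop now sits at about (197,203). Its projection matches y≈158 in the caliper frame, so the jaw is following the fingers. I keep pushing, slowly towards the end.

>>> {"fn": "arm_command", "kwargs": {"plan": [[1, [-0.5, 0, 0], [0, 0, 0]], [1, [-1, 0, 0], [0, 0, 0]], [1, [-1.4, 0, 0], [0, 0, 0]], [1, [-1.8, 0, 0], [0, 0, 0]], [1, [-2.0, 0, 0], [0, 0, 0]]]}}

```text
clock: 6.18
tool_pos: [631.9, 137.7, 95.5]
tool_rot: [[0.357, 0.934, -0.0], [0.934, -0.357, 0.0], [0.0, -0.0, -1.0]]
force: [0.5, 2.2, -1.8]
width: 0.3
gripper_force: 1.4
```

>>> {"fn": "arm_command", "kwargs": {"plan": [[1, [-0.05, 0, 0], [0, 0, 0]], [1, [-0.1, 0, 0], [0, 0, 0]], [1, [-0.15, 0, 0], [0, 0, 0]], [1, [-0.2, 0, 0], [0, 0, 0]], [1, [-0.25, 0, 0], [0, 0, 0]]]}}

```text
clock: 6.8
tool_pos: [631.1, 135.5, 95.4]
tool_rot: [[0.357, 0.934, -0.0], [0.934, -0.357, 0.0], [0.0, -0.0, -1.0]]
force: [-1.1, 2.6, -1.3]
width: 0.3
gripper_force: 1.4
```

>>> {"fn": "arm_command", "kwargs": {"plan": [[1, [-0.05, 0, 0], [0, 0, 0]], [1, [-0.1, 0, 0], [0, 0, 0]], [1, [-0.15, 0, 0], [0, 0, 0]], [1, [-0.2, 0, 0], [0, 0, 0]], [1, [-0.25, 0, 0], [0, 0, 0]]]}}

```text
clock: 7.42
tool_pos: [630.7, 134.5, 95.5]
tool_rot: [[0.356, 0.935, 0.001], [0.935, -0.356, 0.002], [0.002, 0.0, -1.0]]
force: [6.4, 10.7, -6.9]
width: 0.6
gripper_force: 6.2
```

>>> {"fn": "arm_command", "kwargs": {"plan": [[1, [-0.05, 0, 0], [0, 0, 0]], [1, [-0.1, 0, 0], [0, 0, 0]], [1, [-0.15, 0, 0], [0, 0, 0]], [1, [-0.2, 0, 0], [0, 0, 0]], [1, [-0.25, 0, 0], [0, 0, 0]]]}}

```text
clock: 8.05
tool_pos: [630.5, 134.4, 95.7]
tool_rot: [[0.355, 0.935, 0.004], [0.935, -0.355, 0.005], [0.006, 0.001, -1.0]]
force: [15.6, 22.4, -15.8]
width: 0.3
gripper_force: 12.8
```

The force rose to about 27 N along the slide and the TCP stopped about 148.6 mm along the rule, where contact was expected (148). Jaw firmly pressed; now I back off and rise.

>>> {"fn": "arm_command", "kwargs": {"plan": [[1, [0.5, 0, 0], [0, 0, 0]], [1, [1.5, 0, 0], [0, 0, 0]], [1, [2.5, 0, 0], [0, 0, 0]], [1, [3, 0, -3], [0, 0, 0]], [1, [3, 0, -9], [0, 0, 0]]]}}

```text
clock: 8.68
tool_pos: [639.0, 159.3, 184.6]
tool_rot: [[0.356, 0.935, -0.004], [0.935, -0.356, -0.001], [-0.002, -0.004, -1.0]]
force: [0.4, -0.8, 0.4]
width: 0.7
gripper_force: 0.0
```

>>> {"fn": "arm_command", "kwargs": {"plan": [[0, [-4, 0, -6], [0, 0, 0]], [-0.2, [-10, 0, -9], [0, 0, 0]], [-0.2, [-13, 0, -9], [0, 0, 0]], [-0.2, [-13, 0, -9], [0, 0, 0]], [-0.2, [-13, 0, -9], [0, 0, 0]]]}}

```text
clock: 9.3
tool_pos: [593.8, 38.2, 275.5]
tool_rot: [[0.356, 0.934, -0.0], [0.934, -0.356, 0.0], [0.0, -0.0, -1.0]]
force: [0.3, 0.1, -1.0]
width: 46.8
gripper_force: 0.0
```

Run:
```python
from h import *
np.set_printoptions(precision=1,suppress=True)
o=readout.get_obs();snap('wrist','w2.png');p=np.array(o['tool_pos'])
u=np.array([.3553,.9347,0]);v=np.array([.9347,-.3553,0]);O=np.array([577.5,-4.5,0])
print(o['clock'],p,(p-O)@u,(p-O)@v,o['force'],o['width'])
for n in('tab_top','rests','anvil','handle'):
    r=spotter.pinpoint('wrist',n); z={'tab_top':125}.get(n,60)
    for x in r[:2]:
        X=atz(ray('wrist',x['at'],o),z);print(n,np.round(x['at'],1),round(x['confidence'],2),(X-O)@u,(X-O)@v)
print(go([577.5,-4.5,150],u))
```

```text
9.3 [593.8  38.2 275.5] 45.660466693981 0.0515709287634937 [ 0.3  0.1 -1. ] 46.817897289338816
tab_top [316.5 111.4] 0.8 132.89882251778272 -0.5479136524331678
rests [316.4 207.1] 0.87 0.06900508942507332 -1.1166052583612593
anvil [315.8 249.4] 0.56 -68.0332323835733 -2.122884059808128
handle [285.3 347.4] 0.69 -249.37461453280176 -54.45993424746309
[9.55, [-4.59, 0.02, 12.51], [-0.04, -0.01, 0.0]]
```

View pics/w2.png

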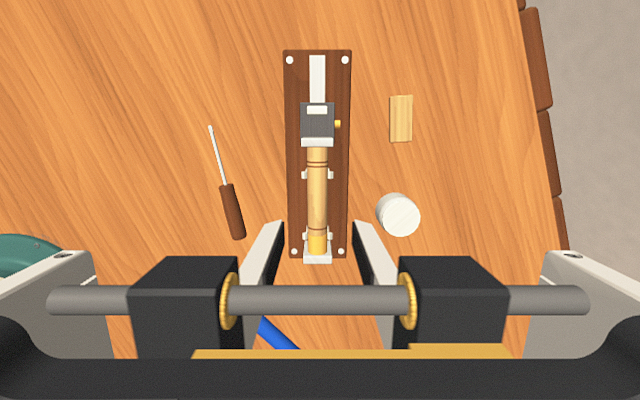

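The handle is now shut between the jaw (317,143) and the anvil (317,258), and tab y≈133 against the expected 135. Going to the grasp.

>>> {"fn": "arm_command", "kwargs": {"plan": [[-0.4, [-4.6, -0.05, 4], [0, 0, 0]], [-0.4, [-4.6, -0.05, 10], [0, 0, 0]], [-0.4, [-4.6, -0.05, 15], [0, 0, 0]], [-0.4, [-4.6, -0.05, 15], [0, 0, 0]], [-0.4, [-4.6, -0.05, 15], [0, 0, 0]]]}}

```text
clock: 10.18
tool_pos: [577.8, -4.7, 127.3]
tool_rot: [[0.356, 0.934, 0.002], [0.934, -0.356, 0.0], [0.001, 0.001, -1.0]]
force: [0.4, 0.5, 0.4]
width: 65.9
gripper_force: 0.0
```

>>> {"fn": "arm_command", "kwargs": {"plan": [[-0.4, [0, 0, 3], [0, 0, 0]], [-0.4, [0, 0, 6], [0, 0, 0]], [-0.4, [0, 0, 8], [0, 0, 0]], [-0.4, [0, 0, 8.4], [0, 0, 0]], [-0.4, [0, 0, 8.4], [0, 0, 0]]]}}

```text
clock: 10.8
tool_pos: [577.4, -5.2, 42.5]
tool_rot: [[0.357, 0.934, 0.001], [0.934, -0.357, 0.0], [0.0, 0.001, -1.0]]
force: [-0.8, 0.4, 0.6]
width: 65.7
gripper_force: 0.0
```

>>> {"fn": "arm_command", "kwargs": {"plan": [[0.6, [0, 0, 0], [0, 0, 0]], [0.6, [0, 0, 0], [0, 0, 0]], [0.6, [0, 0, 0], [0, 0, 0]], [0.6, [0, 0, 0], [0, 0, 0]], [0.6, [0, 0, 0], [0, 0, 0]]], "newtons": 20}}

```text
clock: 11.42
tool_pos: [576.3, -5.2, 41.5]
tool_rot: [[0.357, 0.934, -0.001], [0.934, -0.357, 0.0], [-0.0, -0.001, -1.0]]
force: [-5.6, 0.8, 5.6]
width: 29.6
gripper_force: 20.0
```

Gripped at 29.6 mm. I relieve the side load by 1 mm and lift slowly.

>>> {"fn": "arm_command", "kwargs": {"plan": [[0.7, [0, -0.1, 0], [0, 0, 0]], [0.7, [0, -0.1, -0.2], [0, 0, 0]], [0.7, [0, -0.1, -0.6], [0, 0, 0]], [0.7, [0, -0.1, -1.2], [0, 0, 0]], [0.7, [0, -0.1, -2], [0, 0, 0]]], "newtons": 25}}

```text
clock: 12.05
tool_pos: [575.8, -5.0, 61.9]
tool_rot: [[0.357, 0.934, -0.0], [0.934, -0.357, 0.0], [0.0, -0.0, -1.0]]
force: [0.5, -0.2, -0.8]
width: 29.3
gripper_force: 25.0
```

>>> {"fn": "arm_command", "kwargs": {"plan": [[0.7, [0, 0, -1.5], [0, 0, 0]], [0.7, [0, 0, -3], [0, 0, 0]], [0.7, [0, 0, -4.5], [0, 0, 0]], [0.7, [0, 0, -6], [0, 0, 0]], [0.7, [0, 0, -7.3], [0, 0, 0]]]}}

```text
clock: 12.68
tool_pos: [575.9, -5.0, 135.6]
tool_rot: [[0.357, 0.934, 0.0], [0.934, -0.357, -0.0], [0.0, 0.0, -1.0]]
force: [0.2, -0.4, -0.3]
width: 29.1
gripper_force: 25.0
```

>>> {"fn": "arm_command", "kwargs": {"plan": [[0.7, [0, 0, -0.5], [0, 0, 0]], [0.7, [0, 0, -0.8], [0, 0, 0]], [0.7, [0, 0, -0.8], [0, 0, 0]], [0.7, [0, 0, -0.8], [0, 0, 0]], [0.7, [0, 0, -0.8], [0, 0, 0]]]}}

```text
clock: 13.3
tool_pos: [575.7, -5.0, 142.2]
tool_rot: [[0.357, 0.934, -0.0], [0.934, -0.357, 0.0], [-0.0, -0.001, -1.0]]
force: [0.4, 0.8, -0.5]
width: 29.2
gripper_force: 25.0
```

Run:
```python
from h import *
np.set_printoptions(precision=2,suppress=True)
o=readout.get_obs();print(o['clock'],o['tool_pos'],o['width'],o['gripper_force'],o['force'],o['moment'],np.abs(o['qd']).max())
a=snap('side');b=snap('wrist')
cv2.imwrite('pics/f.png',np.hstack([cv2.resize(a[120:290,220:390],(400,400)),cv2.resize(b[:,160:480],(320,400))])[:,:,::-1])
r=spotter.pinpoint('wrist','tab_top');u=np.array([.3553,.9347,0]);O=np.array([577.5,-4.5,0])
if r:print((atz(ray('wrist',r[0]['at'],o),125)-O)@u,r[0]['at'])
```

```text
13.3 [575.71  -4.98 142.16] 29.173723660505566 24.99956578016281 [ 0.42  0.76 -0.46] [-0.04 -0.06 -0.01] 0.0032915199043783974
133.51366426975542 [318.5, 22.0]
```

View pics/f.png

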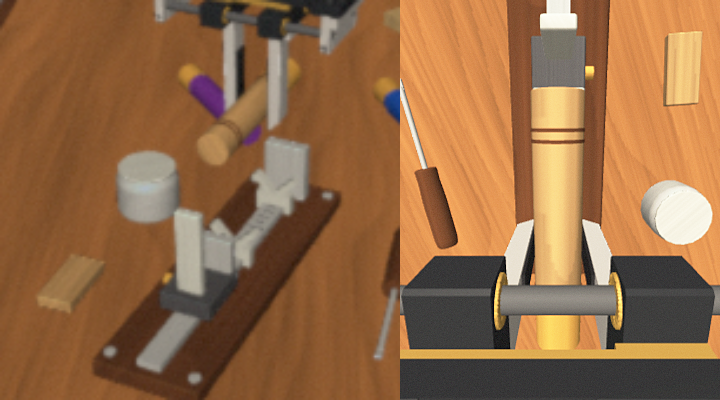

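The handle is held level about 10 cm above its rests. The jaw stays at its reading (tab y≈133.5 against 132.9 before the lift), and the other things are untouched.

```bash
python3 -c "
from h import *
print(ticket.close_job())"
```

```text
the job is handed in; nothing more can be done
None
```

The jaw was pressed shut on the handle (about 27 N at the tab), then released and left at its reading. The handle was lifted about 10 cm and held level with 25 N of grip, and I handed the job in at about 13 s; no verdict came back.

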